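Load the issuing tray and pass it to the service window

TASK

Slide the two squat round tubs off the raised shelf so that one drops upright into each of the tray's two pockets. Then push the loaded tray to the left along its rails until it is fully home against the stop on the window side. Leave the square carton, the pill bottle and the small box on the shelf where they are.

Things in the scene. Friction and masses are not known exactly. Their poses are not given: they have to be found in the camera images.
- station: Fixed station. Frame: x away from the robot, y left, z up; origin on the counter. Grey raised shelf spans x -150 to +30 mm, y -300 to +300 mm, top 40 mm above the counter. Just beyond its far edge (x +30 to +146 mm) the aluminium tray runs on rails along y; its black rubber stop is at the left (+y) end of the rails.
- tray (a joint): Tray position along its rails in m: grows as it moves left (station +y); 0.150 = home against the stop. Tray 116 mm wide (x), 275 mm long (y), top 38.5 mm above the counter, 1.5 mm below the shelf. Friction 2 N. Two round pockets, 102 mm diameter, 22 mm deep, a 7 mm rim between pocket and shelf.
- pocket_left (a point): Centre of the mouth of the tray's left (+y) pocket, level with the tray's top; moves with the tray. The pocket floor is 22 mm below.
- pocket_right (a point): Centre of the mouth of the tray's right (-y) pocket, 124 mm from the left one; otherwise the same.
- push_plate (a point): Centre of the outer (right, -y) face of the steel push plate that stands up at the right end of the tray: 55 mm wide (along station x), 6 mm thick; its upper edge is 25 mm above this point, 86 mm above the counter.
- tub_a: Squat round white screw-lid tub, 94 mm in diameter, 56 mm high, about 0.22 kg, too wide to grasp; stands on the shelf. Origin at the centre of its underside, z up.
- tub_b: The second tub, identical to tub_a; either tub may go into either pocket.
- carton: Square brown cardboard carton, 80 x 80 mm, 60 mm high, on the shelf in line with the tubs (may stand between them or at either end). Origin at the centre of its underside. Leave alone.
- pill_bottle: Small amber bottle, 40 mm in diameter, 65 mm high, near the right end of the shelf. Origin at the centre of its underside. Leave alone.
- small_box: Small paper box, 60 x 35 mm, 40 mm high, near the left end of the shelf. Origin at the centre of its underside. Leave alone.
Not all that is in view belongs to the job. Leave any turquoise look-alike of the tub_b alone.

How it is judged:
By the outcome, as a careful person would: the job done as asked, in the order asked, and still so for the second after the job is handed in, with the robot touching nothing.
It also fails if it takes over 58 s, if anything falls off the work surface, if the arm or the gripper's body presses on something with over 40 N, if the wrist force passes 120 N, or if a joint passes its speed limit or range.

ROBOT

A 6-joint arm with a two-finger parallel gripper is mounted at the origin on the work surface. World frame = base frame: x ahead of the robot, y to its left, z up, the work surface at z = 0. Lengths are in m, angles in degrees, forces in N, time in s.
With the tool pointing down it reaches from about 0.4 to 0.825 m from the base axis. Payload 7 kg.
Tool frame: the origin (TCP) lies at the centre of the arm's flange, where the gripper is bolted on; the fingertips stand 178 mm ahead of it and the grasp point (between the pads) lies 159 mm ahead of it; z points along the fingers, y is the line along which they close (so a half turn about z gives the same grasp; the last joint's range is limited). The gripper opens to 88 mm and grips with 3 to 60 N. Pads are 19 mm wide; open, the fingers measure 130 mm over their backs; the gripper's body (78 mm by 193 mm) begins 47 mm behind the grasp point.
Start: joints at [91.049, 20.546, 0.682, 0, -70.136, -16.507], TCP at [0.18, 0.651, 0.405] pointing down, gripper open.
Joint ranges: [-176.03, 176.03], [-82.01, 121.73], [-58.28, 71.71], [-173.87, 95.51], [-174.79, -0.11], [-173.66, 173.66]. Speed limits (degrees/s): [136.94, 136.94, 172.46, 180, 180, 180].

INTERFACE

Orientations are given as [roll, pitch, yaw] about the fixed x, y, z axes, in that order (R = Rz(yaw) Ry(pitch) Rx(roll)).
In Python, from plant import telemetry, snapshot, workorder, nets gives the robot as it stands.
- The arm moves only by the shell command python3 -m creep 'ROWS'. ROWS is JSON, a list that holds one entry, the list of rows, each a list of 5 numbers: the shift along the tool's x, y, z normalised to -1 to 1, where 1 is 0.2 m, then the turn about the tool's z normalised to -1 to 1, where 1 is pi/2 rad, then the opening, from 0 (shut) to 1 (fully open). In form: [[[x, y, z, spin, hand], ...]]. A call has 1 to 8 rows; each row shifts and turns the commanded pose from where the row before left it, along the tool's axes as they then stand; what a row does not reach is not made up. A row lasts 1/12 s, in which the tool goes at most 41.7 mm and 7.16 degrees, less where a joint would pass 70% of its speed; a pose out of reach is approached as far as the arm can. A call with a number of a shift or a turn outside -1 to 1 is refused whole. A call with a gripper value outside its range is refused whole. The fingers move at their own pace and stop on an object; the grip force is fixed at half the most. Time passes only in rows, so rows that do not move let the fingers close. It gives the time, the measured TCP pose, the force, the opening and the grip force at its end, in the units of the state.
- telemetry.get_obs(): the state, without advancing time (a new reading comes with each control period).
- snapshot(name): name is "scene" or "top"; returns a dict with "frame" (480x640x3 uint8, red, green, blue), "fx", "fy", "cx", "cy" (pixels), "k1" (the pictures are not rectified: a ray, as slopes to the right and down, at radius r is drawn at 1 + k1 r^2 times it, then the intrinsics apply), "rvec" (rotation vector, rad) and "tvec" (3), from world to camera coordinates, as OpenCV has them. Camera axes: x right, y down, z forward; pixel columns grow to the right and rows downward; lengths in m; the calibration is good to about 2 mm. A picture is of the moment at which its call begins. There is no depth.
- workorder.close_job(): hands the job in; it is judged then, once.
Trained networks look in a picture, given as the dict that the camera call returned (one of the last four; its "shot" number tells which), for a name from the list of things; names that differ only in an ending like _2 or _b are one class to them, and where a whole thing is asked for, a point or a joint stands for the part that bears it (a point fixed in the world has none). Each returns a list of dicts, best first, with "confidence" (0 to 1); they miss things now and then, are a little off and sometimes report something else, mostly with a low value. They report only what shows in the picture. A call takes as long as a camera call. They do not tell look-alikes from the thing itself.
- nets.find_in(picture, query): "uv" ([column, row] in pixels, amid what is visible of it).
- nets.masks_of(picture, query): "region" (480x640 bool, what is visible of it) and "uv" ([column, row] in pixels, amid what is visible of it).
- nets.landmark_of(picture, query): "uv" ([column, row] in pixels: a listed point, or the origin of a listed thing).
The state is a dict: "clock": time; "joint_pos": joint angles; "qvel": joint speeds; "tau": joint torques, N m; "tool_pos": TCP position; "orientation": TCP orientation; "force": force on the tool from outside, world axes, zero at the start; "moment": the same for the moment, N m; "opening": finger opening in m; "gripper_force": force on a finger pad.
Only numpy, scipy, OpenCV 4.12 (cv2) and the standard library are available. Lean on these libraries where they do the work, as an engineer would, in place of code of your own. Each camera call takes 0.05 s, during which the arm holds its last target. There are 200 camera calls.

## Working session

There is one attempt and no reset: what is moved stays moved. The work goes in short steps, Python scripts to look and compute and a shell command to move; the robot and the scene stay as the last step left them, time stands still between calls to the robot, and variables do not carry over. Pictures are saved under pics/ and viewed, at most 13 in all, crops included, and the job is handed in when it is done.

```bash
ls; mkdir -p pics; cat > h.py <<'E'
import numpy as np, cv2
from plant import telemetry, snapshot, workorder, nets
def ray(s,uv):
    K=np.array([[s['fx'],0,s['cx']],[0,s['fy'],s['cy']],[0,0,1.]])
    p=cv2.undistortPoints(np.array([[uv]],float),K,np.array([s['k1'],0,0,0,0.]))[0,0]
    R=cv2.Rodrigues(np.array(s['rvec'],float))[0]
    t=np.array(s['tvec'],float).ravel()
    return -R.T@t, R.T@np.array([p[0],p[1],1.])
def at(s,uv,z):
    c,d=ray(s,uv); return c+d*(z-c[2])/d[2]
def proj(s,P):
    R=cv2.Rodrigues(np.array(s['rvec'],float))[0]
    q=R@np.array(P,float)+np.array(s['tvec'],float).ravel(); x,y=q[:2]/q[2]; f=1+s['k1']*(x*x+y*y)
    return np.array([s['fx']*x*f+s['cx'],s['fy']*y*f+s['cy']])
def save(s,n): cv2.imwrite(n,cv2.cvtColor(s['frame'],cv2.COLOR_RGB2BGR))
E
python3 - <<'E'
from h import *
for n in ('top','scene'):
    s=snapshot(n); save(s,f'pics/{n}0.png'); print(n,ray(s,(320,240)))
    for q in ('tub_a','carton','pill_bottle','small_box','pocket_left','pocket_right','push_plate','station'):
        for r in nets.landmark_of(s,q)[:4]:
            z={'pocket_left':.0385,'pocket_right':.0385,'push_plate':.061,'station':0}.get(q,.04)
            print(q,round(r['confidence'],2),np.round(r['uv']),np.round(at(s,r['uv'],z),4))
print({k:np.round(v,3) for k,v in telemetry.get_obs().items()})
E
```

```text
pics
top (array([0.32576557, 0.00931888, 1.13774464]), array([ 0.17084297, -0.00602413, -0.98529772]))
tub_a 0.87 [309. 234.] [0.5273 0.024  0.04  ]
tub_a 0.82 [367. 341.] [ 0.3252 -0.0922  0.04  ]
tub_a 0.65 [233. 240.] [0.5099 0.1723 0.04  ]
carton 0.83 [400. 244.] [ 0.5133 -0.154   0.04  ]
carton 0.34 [344. 170.] [ 0.6603 -0.042   0.04  ]
pill_bottle 0.55 [448. 222.] [ 0.5604 -0.2481  0.04  ]
small_box 0.97 [178. 199.] [0.5901 0.2857 0.04  ]
pocket_left 0.92 [282. 162.] [0.6719 0.0825 0.0385]
pocket_right 0.95 [345. 175.] [ 0.6498 -0.0437  0.0385]
push_plate 0.89 [395. 158.] [ 0.6806 -0.1399  0.061 ]
push_plate 0.47 [347. 172.] [ 0.6494 -0.0462  0.061 ]
station 0.89 [318. 215.] [0.5745 0.0073 0.    ]
station 0.44 [448. 223.] [ 0.5657 -0.2591  0.    ]
scene (array([ 1.18582261, -0.02111327,  0.70725169]), array([-0.72558181,  0.02569745, -0.68788822]))
tub_a 0.95 [336. 260.] [0.531  0.0285 0.04  ]
tub_a 0.84 [265. 201.] [ 0.3693 -0.0954  0.04  ]
tub_a 0.63 [423. 248.] [0.5122 0.1797 0.04  ]
carton 0.64 [235. 253.] [ 0.5071 -0.1426  0.04  ]
pill_bottle 0.75 [167. 276.] [ 0.5553 -0.2541  0.04  ]
small_box 0.87 [492. 276.] [0.5818 0.2841 0.04  ]
pocket_left 0.6 [376. 325.] [0.6711 0.0808 0.0385]
pocket_right 0.72 [294. 322.] [ 0.6599 -0.0426  0.0385]
push_plate 0.75 [229. 328.] [ 0.6846 -0.1379  0.061 ]
station 0.8 [329. 293.] [0.5705 0.0145 0.    ]
{'clock': np.float64(0.9), 'joint_pos': array([ 91.048,  20.545,   0.682,   0.   , -70.137, -16.507]), 'qvel': array([ 0.043, -0.034,  0.002,  0.03 , -0.001,  0.04 ]), 'tau': array([ 2.0000e-03, -5.8236e+01,  2.9330e+01,  7.0030e+00,  1.2000e-02,
       -0.0000e+00]), 'tool_pos': array([0.18 , 0.651, 0.405]), 'orientation': array([-180.   ,   -0.   ,  -15.459]), 'force': array([ 0.185, -0.077, -0.178]), 'moment': array([-0.009,  0.015, -0.012]), 'gripper_force': np.float64(0.0), 'opening': np.float64(0.088)}
```

View pics/top0.png

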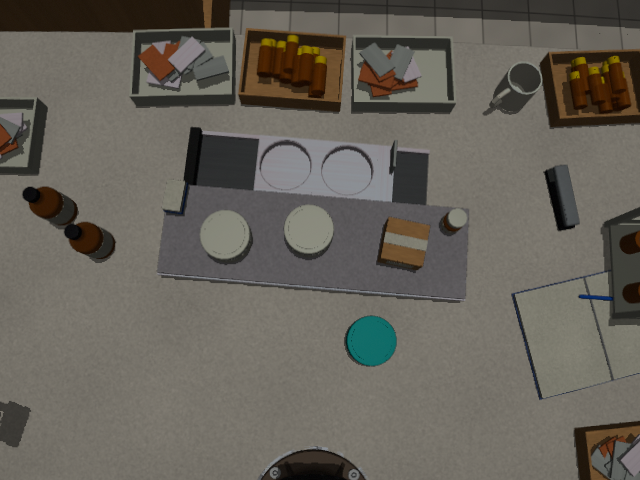

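View pics/scene0.png

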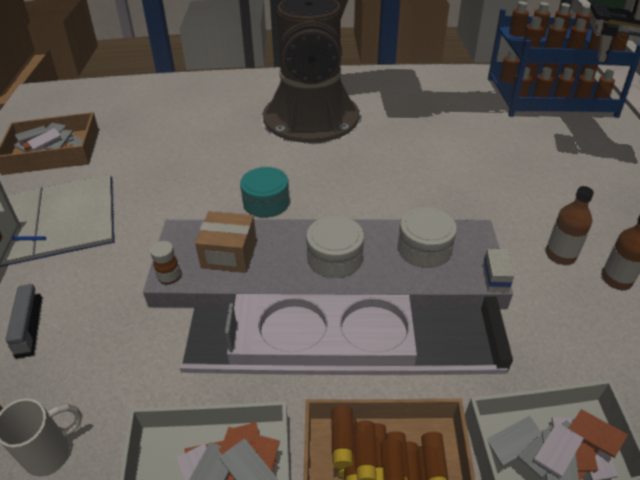

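The white tubs are at top-view (309,230) and (225,235). The turquoise disc at (372,341) is the look-alike and stands on the counter in front of the shelf. The carton (405,243) is right of the tubs, the bottle is at (455,221), and the stop is at the left (192,155). Next I'll measure more finely and confirm with a crop.

```bash
cat >> h.py <<'E'
from scipy.optimize import least_squares
def hullmask(s,x,y,r,z0,h):
    a=np.linspace(0,2*np.pi,48)
    P=[proj(s,(x+r*np.cos(t),y+r*np.sin(t),z)) for t in a for z in (z0,z0+h)]
    return cv2.convexHull(np.array(P,np.float32))
def tubs(s,z0=.04):
    out=[]
    for m in nets.masks_of(s,'tub_a')[:4]:
        M=m['region']; v,u=np.nonzero(M); c=np.array([u.mean(),v.mean()]); p=at(s,c,z0+.04)[:2]
        for _ in range(5):
            H=hullmask(s,*p,.047,z0,.056); mo=cv2.moments(H); hc=np.array([mo['m10'],mo['m01']])/mo['m00']
            p=p+at(s,c,z0+.04)[:2]-at(s,hc,z0+.04)[:2]
        out.append((round(m['confidence'],2),c.round(),p.round(4),int(M.sum()),int(mo['m00']),s['frame'][M].mean(0).round()))
    return out
E
python3 - <<'E'
from h import *
for n in ('top','scene'):
    s=snapshot(n)
    for t in tubs(s): print(n,*t)
    if n=='top':
        g=cv2.cvtColor(s['frame'],cv2.COLOR_RGB2GRAY)
        e=cv2.Canny(g,40,100)
        for q,c in (('L',(.6717,.082)),('R',(.656,-.043))):
            u0=proj(s,(*c,.0385)); v,u=np.nonzero(e)
            P=np.array([at(s,(a,b),.0385)[:2] for a,b in zip(u,v) if abs(a-u0[0])<40 and abs(b-u0[1])<40])
            f=lambda x:np.hypot(*(P-x[:2]).T)-.051
            b=least_squares(f,c,loss='cauchy',f_scale=.0015); print(q,b.x.round(4),int((abs(b.fun)<.002).sum()))
        S=.0015 # rectified crops of the shelf plane
        crop=cv2.resize(s['frame'][120:310,140:480],None,fx=2.3,fy=2.3,interpolation=cv2.INTER_CUBIC)
        cv2.imwrite('pics/crop1.png',crop[...,::-1])
        for nm,uv in (('FL',(188,185)),('FR',(468,208)),('BL',(160,274)),('BR',(465,297))): print(nm,at(s,uv,.04).round(4))
E
```

```text
top 0.92 [226. 235.] [0.5138 0.1813] 2113 2230 [124. 125. 113.]
top 0.9 [308. 230.] [0.5287 0.0251] 2094 2157 [128. 129. 117.]
top 0.82 [371. 341.] [ 0.3256 -0.0949] 2015 2210 [ 17. 104. 100.]
L [0.6672 0.0769] 153
R [ 0.6598 -0.0462] 141
FL [0.6188 0.2677 0.04  ]
FR [ 0.5895 -0.2894  0.04  ]
BL [0.44   0.3098 0.04  ]
BR [ 0.4129 -0.2807  0.04  ]
scene 0.9 [265. 192.] [ 0.3759 -0.0931] 2098 2474 [41. 83. 80.]
scene 0.85 [426. 237.] [0.512  0.1813] 2977 3029 [109. 107. 100.]
scene 0.81 [335. 246.] [0.5267 0.0269] 2969 3150 [111. 110. 102.]
```

View pics/crop1.png

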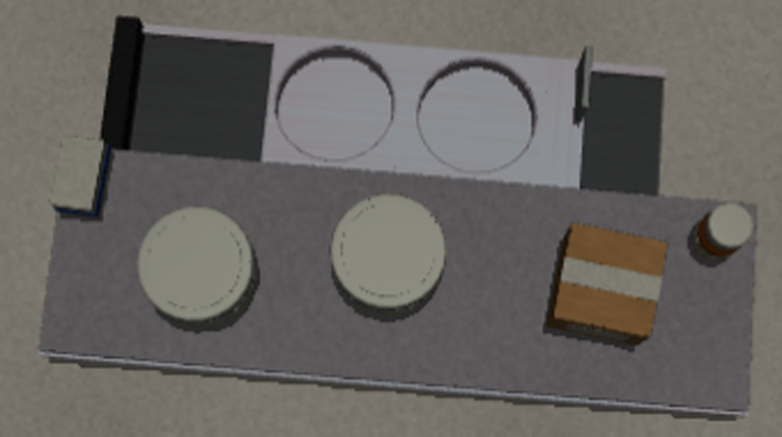

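The crop confirms it: two plain white tubs, at crop (197,265) and (388,250), are the targets. The turquoise one is excluded. The station yaw is about -3°, and pocket spacing comes out at 123 mm against the 124 expected. The middle tub goes to the right pocket first, pushed diagonally on the shelf and then straight in.

```bash
cat >> h.py <<'E'
A=np.radians(-3.); EX=np.array([np.cos(A),np.sin(A)]); EY=np.array([-np.sin(A),np.cos(A)]); O=np.array([.576,.007])
def st(p): d=np.array(p[:2])-O; return np.array([d@EX,d@EY])
def wd(sx,sy): return O+sx*EX+sy*EY
def go(sx,sy,z,yaw=None):
    o=telemetry.get_obs(); p=o['tool_pos']; y0=o['orientation'][2]; yt=y0 if yaw is None else yaw
    y=np.radians(yt); d=np.array([*(wd(sx,sy)-p[:2]),z-p[2]])
    t=np.array([d[:2]@[np.cos(y),np.sin(y)],d[:2]@[np.sin(y),-np.cos(y)],-d[2]])/.2
    print('st',(st(p)*1000).round(1),'z',p[2],'yaw',y0,'clock',o['clock'],'F',np.round(o['force'],1))
    print('after spin total %.4f: tool units %s  dist mm %.0f'%((y0-yt)/90,t.round(4),np.linalg.norm(d)*1000))
E
python3 -c "
from h import *
print([ (st(p)*1000).round(1) for p in ((.5277,.026),(.513,.1813),(.6672,.0769),(.6598,-.0462),(.51,-.148),(.558,-.251))])
go(-.105,.072,.405,-48)"
```

```text
[array([-49.2,  16.4]), array([-72. , 170.8]), array([87.4, 74.6]), array([ 86.5, -48.7]), array([ -57.8, -158.2]), array([  -4.5, -258.6])]
st [-429.2  621.9] z 0.4046778887531821 yaw -15.457435993563976 clock 1.1 F [-0.  -0.1  0.4]
after spin total 0.3616: tool units [ 3.0906e+00  7.9800e-01 -1.6000e-03]  dist mm 638
```

```bash
python3 -m creep '[[[0,0,0,0.0722,0.57],[0,0,0,0.0722,0.57],[0,0,0,0.0722,0.57],[0,0,0,0.0722,0.57],[0,0,0,0.0722,0.57]]]'; python3 -c "
from h import *
go(-.105,.072,.405)"
```

```text
clock: 1.52
tool_pos: [0.1799, 0.6506, 0.4046]
orientation: [-180.0, 0.0, -48.3]
force: [-0.2, 0.4, 0.3]
opening: 0.0596
gripper_force: 0.0
st [-429.2  622. ] z 0.4046494221505607 yaw -48.272105510165055 clock 1.5167 F [-0.2  0.4  0.3]
after spin total 0.0000: tool units [ 3.0944e+00  7.8340e-01 -1.8000e-03]  dist mm 638
```

```bash
python3 -m creep '[[[0.18,0.046,0,0,0.57],[0.18,0.046,0,0,0.57],[0.18,0.046,0,0,0.57],[0.18,0.046,0,0,0.57],[0.18,0.046,0,0,0.57],[0.18,0.046,0,0,0.57],[0.18,0.046,0,0,0.57],[0.18,0.046,0,0,0.57]]]' >/dev/null; python3 -m creep '[[[0.18,0.046,0,0,0.57],[0.18,0.046,0,0,0.57],[0.18,0.046,0,0,0.57],[0.18,0.046,0,0,0.57],[0.18,0.046,0,0,0.57],[0.18,0.046,0,0,0.57],[0.18,0.046,0,0,0.57],[0.18,0.046,0,0,0.57]]]'; python3 -c "
from h import *
go(-.105,.072,.230)"
```

```text
clock: 2.85
tool_pos: [0.4568, 0.1224, 0.4052]
orientation: [-179.9, -0.0, -47.9]
force: [0.4, 1.1, -0.1]
opening: 0.05
gripper_force: 0.0
st [-125.1  109. ] z 0.40519986347159354 yaw -47.929309020361366 clock 2.85 F [ 0.4  1.1 -0.1]
after spin total 0.0000: tool units [0.2018 0.0602 0.876 ]  dist mm 180
```

```bash
python3 -m creep '[[[0.07,0.016,0.13,0,0.57],[0.07,0.016,0.13,0,0.57],[0.07,0.016,0.13,0,0.57],[0,0,0.16,0,0.57],[0,0,0.16,0,0.57],[0,0,0.16,0,0.57],[0,0,0,0,0.57]]]'; python3 - <<'E'
from h import *
go(-.105,.072,.230)
s=snapshot('top'); save(s,'pics/t1.png')
for t in tubs(s): print(*t, st(t[2])*1000)
d=np.array([.707,-.707])
go(.015-.049*.707-.0,-.0487+.049*.707,.230)
E
```

```text
clock: 3.43
tool_pos: [0.4754, 0.0853, 0.2257]
orientation: [179.5, 0.1, -48.0]
force: [-0.8, -1.0, 0.2]
opening: 0.0499
gripper_force: 0.0
st [-104.6   72.9] z 0.22574224617030003 yaw -48.04711572150274 clock 3.4333 F [-0.8 -1.   0.2]
after spin total 0.0000: tool units [ 0.0018  0.0048 -0.0213]  dist mm 4
0.91 [371. 340.] [ 0.3259 -0.0948] 2064 2209 [ 26. 131. 125.] [-244.4294463  -114.74970929]
0.81 [313. 229.] [0.5301 0.016 ] 1648 2157 [161. 162. 147.] [-46.30811925   6.58544542]
0.25 [330. 167.] [ 0.6554 -0.0129] 6992 2174 [162. 163. 168.] [ 80.33267059 -15.71725282]
st [-102.5   74.3] z 0.23062656764695647 yaw -47.92708616394867 clock 3.5333 F [0.8 0.5 0.2]
after spin total 0.0000: tool units [0.6054 0.0204 0.0031]  dist mm 121
```

View pics/t1.png

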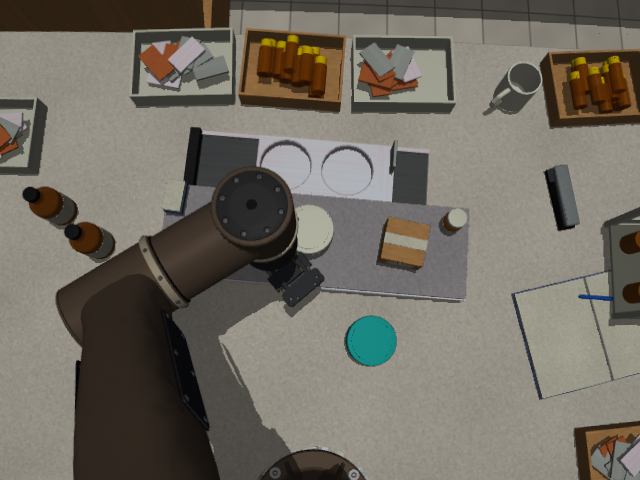

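The picture shows the fingers behind the middle tub (313,229), which is undisturbed, and the left tub is hidden under the arm. Pushing diagonally now.

```bash
python3 -m creep '[[[0.04,0.005,0,0,0.57],[0.04,0.005,0,0,0.57],[0.04,0.005,0,0,0.57],[0.04,0.005,0,0,0.57],[0.04,0,0,0,0.57],[0.04,0,0,0,0.57],[0.04,0,0,0,0.57],[0.04,0,0,0,0.57]]]'|grep force; python3 -m creep '[[[0.04,0,0,0,0.57],[0.04,0,0,0,0.57],[0.04,0,0,0,0.57],[0.04,0,0,0,0.57],[0.04,0,0,0,0.57],[0.04,0,0,0,0.57],[0.03,0,0,0,0.57],[0.015,0,0,0,0.57]]]'; python3 - <<'E'
from h import *
s=snapshot('top'); 
for t in tubs(s): print(*t, st(t[2])*1000)
s=snapshot('scene'); save(s,'pics/s1.png')
for t in tubs(s): print(*t, st(t[2])*1000)
go(-.034,-.0487,.230,-3)
E
```

```text
force: [-1.7, 3.4, 4.4]
gripper_force: 1.9
clock: 4.87
tool_pos: [0.5561, -0.0066, 0.2305]
orientation: [180.0, -0.0, -48.0]
force: [-1.5, 2.3, 3.3]
opening: 0.0504
gripper_force: 1.8
0.89 [244. 238.] [0.5101 0.1461] 335 2206 [82. 83. 75.] [-73.08961785 135.46042877]
0.81 [363. 202.] [ 0.5877 -0.0766] 385 2176 [174. 174. 159.] [ 16.0592515  -82.87309842]
0.72 [371. 340.] [ 0.326  -0.0949] 2052 2209 [ 30. 148. 142.] [-244.32434975 -114.84433865]
0.9 [426. 237.] [0.5123 0.1811] 3000 3031 [98. 97. 90.] [-72.72439135 170.52760159]
0.81 [293. 276.] [ 0.59  -0.043] 3218 3516 [115. 114. 106.] [ 16.5976113  -49.19877335]
0.78 [259. 186.] [ 0.3586 -0.1056] 1236 2407 [ 45. 102.  98.] [-211.20903218 -123.8235225 ]
st [-19.8 -14.1] z 0.23045891479803723 yaw -47.96471811435441 clock 5.0667 F [-0.2  0.2  0.4]
after spin total -0.4996: tool units [-0.0709  0.173   0.0023]  dist mm 37
```

View pics/s1.png

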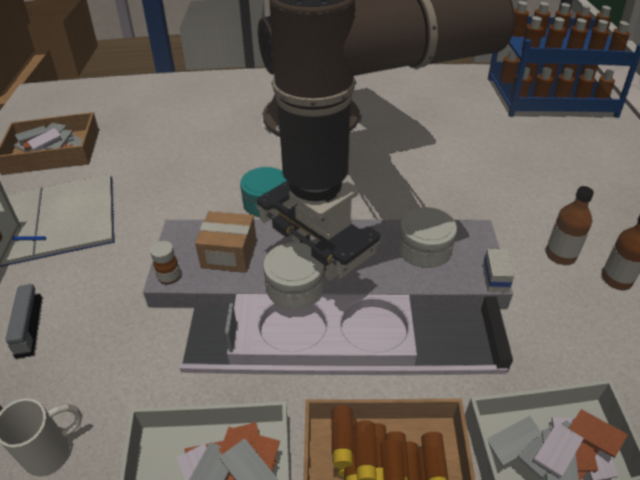

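The middle tub is at (293,276), lined up with the right pocket at station (16.6, -49.2) mm as predicted. Next: back off, turn straight and push in.

```bash
python3 -m creep '[[[-0.1,0,0,0,0.57],[-0.1,0,0,-0.0714,0.57],[0,0,0,-0.0714,0.57],[0,0,0,-0.0714,0.57],[0,0,0,-0.0714,0.57],[0,0,0,-0.0714,0.57],[0,0,0,-0.0714,0.57],[0,0,0,-0.0714,0.57]]]'; python3 -c "
from h import *
go(-.05,-.0487,.230)"
```

```text
clock: 5.73
tool_pos: [0.5285, 0.0241, 0.2307]
orientation: [180.0, -0.0, -2.6]
force: [0.1, -0.3, -1.0]
opening: 0.05
gripper_force: 0.0
st [-48.3  14.5] z 0.2307031481097027 yaw -2.6127624933893037 clock 5.7333 F [ 0.1 -0.3 -1. ]
after spin total 0.0000: tool units [-0.0106  0.3162  0.0035]  dist mm 63
```

```bash
python3 -m creep '[[[-0.03,0.06,0,0,0.57],[0,0.12,0,0,0.57],[0,0.12,0,0,0.57],[0,0.017,0,0,0.57],[0.04,0,0,0,0.57],[0.04,0,0,0,0.57],[0.04,0,0,0,0.57],[0.04,0,0,0,0.57]]]'; python3 -m creep '[[[0.035,0,0,0,0.57],[0.035,0,0,0,0.57],[0.035,0,0,0,0.57],[0.035,0,0,0,0.57],[0.035,0,0,0,0.57],[0.035,0,0,0,0.57],[0.035,0,0,0,0.57],[0.025,0,0,0,0.57]]]'; python3 - <<'E'
from h import *
s=snapshot('scene'); save(s,'pics/s2.png')
for t in tubs(s,.0165): print(*t, st(t[2])*1000)
for q in ('pocket_left','pocket_right','push_plate'):
    for r in nets.landmark_of(s,q)[:1]: print(q,r['confidence'],st(at(s,r['uv'],.061 if q[1]=='u' else .0385))*1000)
go(.0387,-.0487,.230)
E
```

```text
clock: 6.4
tool_pos: [0.5521, -0.0405, 0.2306]
orientation: [180.0, 0.0, -3.0]
force: [-2.9, 0.1, 2.2]
opening: 0.0496
gripper_force: 1.7
clock: 7.07
tool_pos: [0.6065, -0.0436, 0.2307]
orientation: [-180.0, -0.1, -3.0]
force: [0.0, -0.0, 0.1]
opening: 0.0498
gripper_force: 0.5
0.93 [249. 195.] [ 0.3562 -0.1252] 496 2336 [43. 90. 87.] [-212.57995832 -143.52226768]
0.77 [292. 313.] [ 0.646  -0.0465] 3633 3726 [152. 151. 140.] [ 72.70404109 -49.76316317]
0.61 [426. 237.] [0.4874 0.1886] 2869 2819 [87. 86. 80.] [-97.98278643 176.71415779]
pocket_left 0.77 [95.51777636 76.44789909]
push_plate 0.84 [ 117.89571696 -139.97019285]
st [ 31.8 -49.1] z 0.23062190206226657 yaw -2.9747685232840837 clock 7.3167 F [-0.  -0.6  0. ]
after spin total 0.0000: tool units [ 0.0343 -0.0018  0.0031]  dist mm 7
```

View pics/s2.png

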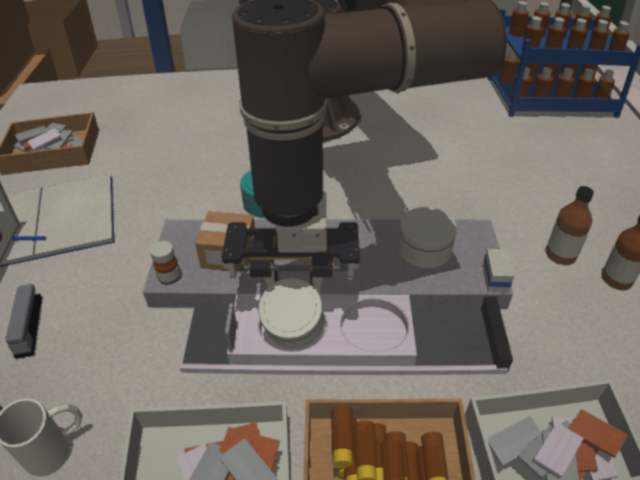

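The tub at (291,312) is tipped with its leading edge in the pocket. I'll keep pushing gently.

```bash
python3 -m creep '[[[0.02,0,0,0,0.57],[0.02,0,0,0,0.57],[0.01,0,0,0,0.57],[0,0,0,0,0.57]]]'; python3 - <<'E'
from h import *
s=snapshot('scene'); save(s,'pics/s3.png')
for t in tubs(s,.0165): print(*t, st(t[2])*1000)
go(.0387,-.0487,.230)
E
```

```text
clock: 7.65
tool_pos: [0.6157, -0.0441, 0.2306]
orientation: [180.0, -0.0, -3.0]
force: [-0.9, 0.0, -0.2]
opening: 0.0502
gripper_force: 0.2
0.65 [248. 195.] [ 0.3561 -0.1277] 416 2335 [45. 91. 88.] [-212.54898139 -146.02407511]
0.6 [293. 319.] [ 0.6587 -0.0449] 3365 3806 [132. 130. 122.] [ 85.30289865 -47.50068927]
0.58 [426. 237.] [0.4876 0.1885] 2915 2819 [90. 89. 83.] [-97.77782693 176.62476203]
st [ 42.1 -49. ] z 0.23069157271476293 yaw -2.964498255415124 clock 7.75 F [0.1 0.4 0.3]
after spin total 0.0000: tool units [-0.0172 -0.0015  0.0035]  dist mm 4
```

```bash
python3 -m creep '[[[-0.1,0,0,0,0.57],[-0.1,0,-0.1,0.0683,0.57],[0,0,-0.15,0.0683,0.57],[0,0,-0.15,0.0683,0.57],[0,0,-0.1,0.0683,0.57],[0,0,0,0.0683,0.57],[0,0,0,0.0683,0.57],[0,0,0,0.0683,0.57]]]' |head -1; python3 -m creep '[[[0,0,0,0.0683,0.57],[0,0,0,0,0.57]]]'; python3 -c "
from h import *
go(-.123,.229,.33)"
```

```text
clock: 8.42
clock: 8.58
tool_pos: [0.5753, -0.0421, 0.3309]
orientation: [-180.0, -0.0, -52.4]
force: [0.3, 0.9, -0.9]
opening: 0.0501
gripper_force: 0.0
st [  1.8 -49. ] z 0.33088745615362913 yaw -52.417384768715365 clock 8.5833 F [ 0.3  0.9 -0.9]
after spin total 0.0000: tool units [-1.4619 -0.4304  0.0044]  dist mm 305
```

```bash
python3 -m creep '[[[-0.183,-0.054,0,0,0.57],[-0.183,-0.054,0,0,0.57],[-0.183,-0.054,0,0,0.57],[-0.183,-0.054,0,0,0.57],[-0.183,-0.054,0,0,0.57],[-0.183,-0.054,0,0,0.57],[-0.183,-0.054,0,0,0.57],[-0.183,-0.054,0,0,0.57]]]' |head -1; python3 -m creep '[[[0,0,0.15,0,0.57],[0,0,0.15,0,0.57],[0,0,0.15,0,0.57],[0,0,0.05,0,0.57],[0,0,0,0,0.57]]]'; python3 - <<'E'
from h import *
for n in ('top','scene'):
    s=snapshot(n); save(s,f'pics/{n}4.png')
    for z in (.04,.0165):
        for t in tubs(s,z): print(n,z,*t, st(t[2])*1000)
c=[0.01,.0746]; d=np.array([.652,-.758]); e=c-.049*d
go(*e,.230)
E
```

```text
clock: 9.25
clock: 9.67
tool_pos: [0.4632, 0.2415, 0.2284]
orientation: [179.7, -0.0, -52.0]
force: [-0.3, 0.3, 0.8]
opening: 0.0501
gripper_force: 0.0
top 0.04 0.95 [226. 236.] [0.5131 0.1809] 2148 2230 [139. 140. 127.] [-71.91502053 170.36974445]
top 0.04 0.8 [347. 166.] [ 0.6576 -0.0444] 1966 2176 [134. 135. 122.] [ 84.17823819 -47.05894406]
top 0.04 0.78 [371. 341.] [ 0.3255 -0.095 ] 2042 2210 [ 21. 118. 113.] [-244.81843092 -114.97036958]
top 0.0165 0.95 [226. 236.] [0.5173 0.1847] 2148 2135 [139. 140. 127.] [-67.91965311 174.38434769]
top 0.0165 0.8 [347. 166.] [ 0.6649 -0.0456] 1966 2083 [134. 135. 122.] [ 91.53103694 -47.87524702]
top 0.0165 0.78 [371. 341.] [ 0.3255 -0.0973] 2042 2115 [ 21. 118. 113.] [-244.69805822 -117.26721751]
scene 0.04 0.9 [293. 319.] [ 0.6774 -0.0442] 3418 4092 [132. 131. 122.] [103.94063578 -45.82296622]
scene 0.04 0.78 [265. 192.] [ 0.3757 -0.0932] 2107 2473 [46. 92. 89.] [-194.781433   -110.54557142]
scene 0.0165 0.9 [293. 319.] [ 0.6587 -0.045 ] 3418 3806 [132. 131. 122.] [ 85.30813225 -47.60055223]
scene 0.0165 0.78 [265. 192.] [ 0.3459 -0.0958] 2107 2301 [46. 92. 89.] [-224.40451965 -114.7016197 ]
st [-123.7  229.2] z 0.23229806194712949 yaw -52.12712087046226 clock 9.9667 F [-0.4  0.1  0.5]
after spin total 0.0000: tool units [ 7.771e-01 -4.000e-04  1.150e-02]  dist mm 155
```

View pics/scene4.png

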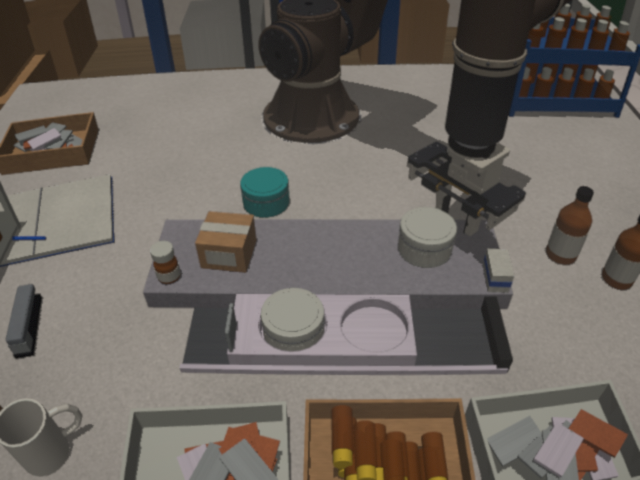

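The first tub sits upright in the right pocket (293,318), the tray hasn't moved, and the fingers are behind the second tub (427,237). Pushing it diagonally.

```bash
python3 -m creep '[[[0.05,0,0,0,0.57],[0.045,0,0,0,0.57],[0.04,0,0,0,0.57],[0.04,0,0,0,0.57],[0.04,0,0,0,0.57],[0.04,0,0,0,0.57],[0.04,0,0,0,0.57],[0.04,0,0,0,0.57]]]'|head -1; python3 -m creep '[[[0.05,0,0,0,0.57],[0.05,0,0,0,0.57],[0.05,0,0,0,0.57],[0.05,0,0,0,0.57],[0.05,0,0,0,0.57],[0.05,0,0,0,0.57],[0.05,0,0,0,0.57],[0.045,0,0,0,0.57]]]'|head -1;  python3 -m creep '[[[0.03,0,0,0,0.57],[0.018,0,0,0,0.57],[0,0,0,0,0.57]]]'; python3 - <<'E'
from h import *
s=snapshot('scene'); save(s,'pics/s5.png')
for t in tubs(s,.04): print(*t, st(t[2])*1000)
go(-.060,.0746,.230,-3)
E
```

```text
clock: 10.63
clock: 11.3
clock: 11.55
tool_pos: [0.5597, 0.1185, 0.2304]
orientation: [180.0, -0.0, -52.2]
force: [-0.2, 0.4, 0.1]
opening: 0.05
gripper_force: 0.0
0.81 [265. 191.] [ 0.3755 -0.0931] 2097 2472 [47. 95. 92.] [-194.9863925  -110.45617566]
0.8 [371. 273.] [0.59   0.0799] 3210 3493 [118. 116. 108.] [10.16552228 73.53279647]
0.79 [292. 320.] [ 0.6779 -0.0445] 3367 4096 [136. 135. 126.] [104.45565134 -46.0963871 ]
st [-22.5 111. ] z 0.23039154252684066 yaw -52.1632267377152 clock 11.65 F [-0.  -0.5 -0.6]
after spin total -0.5463: tool units [-0.1873  0.1819  0.002 ]  dist mm 52
```

```bash
python3 -m creep '[[[-0.1,0,0,0,0.57],[-0.12,0,0,-0.0683,0.57],[0,0,0,-0.0683,0.57],[0,0,0,-0.0683,0.57],[0,0,0,-0.0683,0.57],[0,0,0,-0.0683,0.57],[0,0,0,-0.0683,0.57],[0,0,0,-0.0683,0.57]]]'|head -1;python3 -m creep '[[[0,0,0,-0.0683,0.57],[0,0,0,0,0.57]]]'; python3 -c "
from h import *
go(-.060,.0746,.230)"
```

```text
clock: 12.32
clock: 12.48
tool_pos: [0.5321, 0.1543, 0.2306]
orientation: [180.0, 0.0, -2.6]
force: [-0.1, 1.1, 0.5]
opening: 0.0499
gripper_force: 0.0
st [-51.6 144.8] z 0.23056510566899024 yaw -2.648753719183939 clock 12.4833 F [-0.1  1.1  0.5]
after spin total 0.0000: tool units [-0.0443  0.3505  0.0028]  dist mm 71
```

```bash
python3 -m creep '[[[-0.044,0,0,0,0.57],[0,0.12,0,0,0.57],[0,0.12,0,0,0.57],[0,0.11,0,0,0.57],[0.04,0,0,0,0.57],[0.04,0,0,0,0.57],[0.04,0,0,0,0.57],[0.04,0,0,0,0.57]]]'|head -1; python3 -m creep '[[[0.04,0,0,0,0.57],[0.04,0,0,0,0.57],[0.035,0,0,0,0.57],[0.035,0,0,0,0.57],[0.035,0,0,0,0.57],[0.035,0,0,0,0.57],[0.035,0,0,0,0.57],[0.035,0,0,0,0.57]]]'|grep force; python3 -m creep '[[[0.025,0,0,0,0.57],[0.02,0,0,0,0.57],[0.01,0,0,0,0.57],[0.005,0,0,0,0.57],[0,0,0,0,0.57]]]'; python3 - <<'E'
from h import *
s=snapshot('scene'); save(s,'pics/s6.png')
for t in tubs(s,.0165): print(*t, st(t[2])*1000)
go(.042,.0746,.230)
E
```

```text
clock: 13.15
force: [-0.2, 0.1, 0.1]
gripper_force: 0.4
clock: 14.23
tool_pos: [0.6218, 0.0792, 0.2305]
orientation: [180.0, 0.0, -3.0]
force: [-0.6, 0.4, -0.4]
opening: 0.0498
gripper_force: 0.4
0.94 [292. 319.] [ 0.6588 -0.0456] 3362 3807 [141. 140. 130.] [ 85.43939678 -48.19449635]
0.74 [375. 319.] [0.6645 0.0792] 3362 3819 [130. 128. 119.] [84.60005779 76.73278454]
0.66 [265. 191.] [ 0.3455 -0.096 ] 1961 2299 [47. 99. 96.] [-224.79350427 -114.92227999]
st [41.8 74.5] z 0.23061371457815819 yaw -2.96563845668816 clock 14.3333 F [-0.9 -0.4 -0. ]
after spin total 0.0000: tool units [ 0.0011 -0.0004  0.0031]  dist mm 1
```

View pics/s6.png

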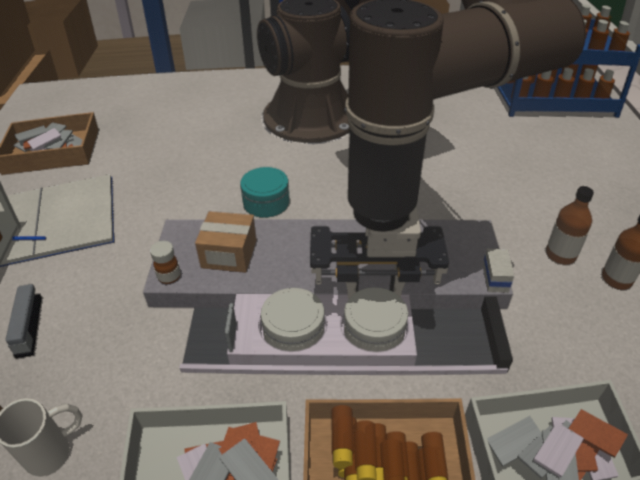

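Both tubs sit upright in the pockets, at (293,318) and (376,318). Now I retract, close the fingers and go to the right of the push plate.

```bash
python3 -m creep '[[[-0.1,0,0,0,0.57],[0,0,-0.12,0,0.57],[0,0,-0.12,0,0],[0,0,-0.12,0,0],[0.1,0.15,0,0,0],[0.1,0.15,0,0,0],[0.1,0.15,0,0,0],[0.1,0.15,0,0,0]]]'|head -1; python3 -m creep '[[[0.055,0.15,0,0,0],[0,0.2,0,0,0],[0,0.2,0,0,0],[0,0.2,0,0,0],[0,0,0,0,0]]]'; python3 - <<'E'
from h import *
s=snapshot('top'); save(s,'pics/t7.png')
for r in nets.landmark_of(s,'push_plate')[:2]: print(r['confidence'],r['uv'],st(at(s,r['uv'],.061))*1000)
cv2.imwrite('pics/crop7.png',cv2.resize(s['frame'][110:240,160:480],None,fx=2.4,fy=2.4,interpolation=cv2.INTER_CUBIC)[...,::-1])
g=lambda u,v,z:(st(at(s,(u,v),z))*1000).round(1)
print(g(201,160,.05),g(256,165,.0385))
go(.113,-.195,.227)
E
```

```text
clock: 15.0
clock: 15.42
tool_pos: [0.6777, -0.2003, 0.3026]
orientation: [179.9, 0.0, -3.2]
force: [-0.1, -0.2, -0.6]
opening: 0.0003
gripper_force: 0.0
0.69 [393.3, 158.5] [ 111.09511944 -138.29066894]
[ 79.6 240.7] [ 81.7 132.2]
st [ 112.8 -197.4] z 0.302600252692238 yaw -3.142382994350257 clock 15.5167 F [-0.4  0.7  0.3]
after spin total 0.0000: tool units [ 0.001  -0.0121  0.378 ]  dist mm 76
```

View pics/crop7.png

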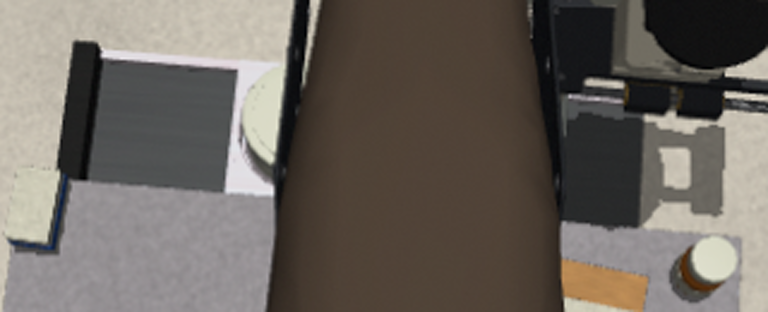

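The arm hides the plate, but the tray's left end (238,130) and the stop (95,110) show roughly 105 mm of travel, with the lane clear. Lowering beside the plate and pushing left.

```bash
python3 -m creep '[[[0,0,0.13,0,0],[0,0,0.13,0,0],[0,0,0.118,0,0],[0,0,0,0,0]]]'; python3 -m creep '[[[0,-0.03,0,0,0],[0,-0.03,0,0,0],[0,-0.03,0,0,0],[0,-0.03,0,0,0],[0,-0.03,0,0,0],[0,-0.03,0,0,0],[0,-0.03,0,0,0],[0,-0.03,0,0,0]]]'; python3 - <<'E'
from h import *
go(.113,-.060,.227)
E
```

```text
clock: 15.85
tool_pos: [0.6769, -0.1925, 0.222]
orientation: [-179.9, 0.4, -2.9]
force: [-1.7, -0.2, -1.4]
opening: 0.0002
gripper_force: 0.0
clock: 16.52
tool_pos: [0.6816, -0.1458, 0.228]
orientation: [180.0, -0.1, -3.0]
force: [0.1, -2.5, 2.9]
opening: 0.0004
gripper_force: 1.5
st [ 113.4 -147.1] z 0.22796677753246417 yaw -2.956976135942806 clock 16.5167 F [ 0.1 -2.5  2.9]
after spin total 0.0000: tool units [-0.0019 -0.4353  0.0048]  dist mm 87
```

In contact at about 2.5 N, so the tray is sliding.

```bash
python3 -m creep '[[[0,-0.03,0,0,0],[0,-0.03,0,0,0],[0,-0.03,0,0,0],[0,-0.03,0,0,0],[0,-0.03,0,0,0],[0,-0.03,0,0,0],[0,-0.03,0,0,0],[0,-0.03,0,0,0]]]'|sed -n 2,4p; python3 -m creep '[[[0,-0.025,0,0,0],[0,-0.025,0,0,0],[0,-0.02,0,0,0],[0,-0.02,0,0,0],[0,-0.015,0,0,0],[0,-0.01,0,0,0],[0,-0.01,0,0,0],[0,0,0,0,0]]]'|sed -n 2,4p; python3 - <<'E'
from h import *
go(.113,-.050,.227)
s=snapshot('scene')
for n in ('scene',):
    for q in ('pocket_left','pocket_right','push_plate'):
        for r in nets.landmark_of(s,q)[:1]: print(q,r['confidence'],st(at(s,r['uv'],.061 if q[1]=='u' else .0385))*1000)
for t in tubs(s,.0165): print(*t[:3], st(t[2])*1000)
E
```

```text
tool_pos: [0.6839, -0.0975, 0.227]
orientation: [180.0, -0.0, -3.0]
force: [1.1, -2.7, 2.1]
tool_pos: [0.6848, -0.0728, 0.2268]
orientation: [-180.0, 0.0, -3.0]
force: [-0.5, 0.3, 0.6]
st [112.8 -74. ] z 0.2267803033477992 yaw -2.9654355313704706 clock 17.85 F [-0.5  0.3  0.6]
after spin total 0.0000: tool units [ 0.0011 -0.12   -0.0011]  dist mm 24
pocket_left 0.62 [111.42061782  43.24280532]
push_plate 0.97 [113.25441889 -49.821193  ]
0.8 [354. 322.] [0.6689 0.0467] [90.69494632 44.50760286]
0.68 [433. 320.] [0.67   0.1665] [ 85.52359125 164.20099068]
```

```bash
for i in 1; do python3 -m creep '[[[0,-0.01,0,0,0],[0,-0.01,0,0,0],[0,-0.01,0,0,0],[0,-0.01,0,0,0],[0,-0.01,0,0,0],[0,-0.01,0,0,0]]]'|sed -n 2,4p; python3 -m creep '[[[0,-0.01,0,0,0],[0,-0.01,0,0,0]]]'|sed -n 2,4p;  done; python3 -c "
from h import *
go(.113,-.050,.227)"
```

```text
tool_pos: [0.6855, -0.0611, 0.2269]
orientation: [180.0, 0.0, -3.0]
force: [-1.4, -2.5, -0.2]
tool_pos: [0.6857, -0.057, 0.2269]
orientation: [180.0, 0.0, -3.0]
force: [-1.3, -2.4, -0.9]
st [112.9 -58.2] z 0.22694569969748757 yaw -2.965009914048965 clock 18.7667 F [-1.3 -2.4 -0.9]
after spin total 0.0000: tool units [ 0.0004 -0.0408 -0.0003]  dist mm 8
```

```bash
python3 -m creep '[[[0,-0.008,0,0,0],[0,-0.008,0,0,0]]]'|sed -n 2,4p; python3 -m creep '[[[0,-0.008,0,0,0],[0,-0.008,0,0,0]]]'|sed -n 2,4p
```

```text
tool_pos: [0.6859, -0.0538, 0.227]
orientation: [-180.0, 0.0, -3.0]
force: [-1.0, -1.2, -0.6]
tool_pos: [0.6861, -0.0507, 0.227]
orientation: [-180.0, 0.0, -3.0]
force: [-0.6, -1.0, -1.1]
```

```bash
python3 -m creep '[[[0,-0.008,0,0,0],[0,-0.008,0,0,0]]]'|sed -n 2,4p
```

```text
tool_pos: [0.6863, -0.0475, 0.2271]
orientation: [180.0, 0.0, -3.0]
force: [-1.1, -3.3, -0.5]
```

```bash
python3 -m creep '[[[0,-0.008,0,0,0],[0,-0.008,0,0,0]]]'|sed -n 2,4p; python3 - <<'E'
from h import *
s=snapshot('scene'); 
for t in tubs(s,.0165): print(*t[:3], st(t[2])*1000)
cv2.imwrite('pics/crop8.png',cv2.resize(s['frame'][190:390,130:530],None,fx=2,fy=2,interpolation=cv2.INTER_CUBIC)[...,::-1])
E
```

```text
tool_pos: [0.6865, -0.0443, 0.2271]
orientation: [180.0, 0.0, -3.0]
force: [-0.5, -2.5, -0.2]
0.75 [373. 323.] [0.6714 0.0749] [91.71564619 72.79979564]
0.72 [451. 319.] [0.6717 0.1951] [ 85.72445311 192.8507665 ]
```

View pics/crop8.png

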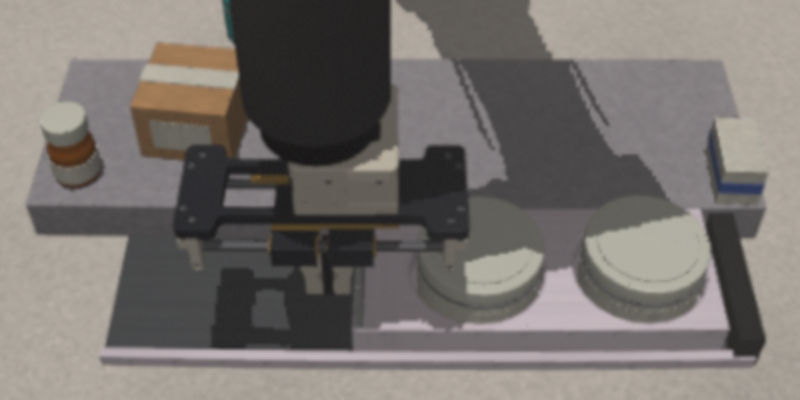

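The tray's left end (728,315) is within a few millimetres of the stop (735,330). Both tubs are upright and the rest is undisturbed. I'll creep on until the force rises.

```bash
python3 -m creep '[[[0,-0.006,0,0,0],[0,-0.006,0,0,0]]]'|sed -n 2,4p; python3 -m creep '[[[0,-0.005,0,0,0],[0,-0.005,0,0,0]]]'|sed -n 2,4p
```

```text
tool_pos: [0.6869, -0.042, 0.2273]
orientation: [-180.0, -0.0, -3.0]
force: [-0.3, -2.1, 0.1]
tool_pos: [0.687, -0.04, 0.2272]
orientation: [-180.0, -0.0, -3.0]
force: [-0.5, -2.5, -0.1]
```

```bash
python3 -m creep '[[[0,-0.005,0,0,0],[0,-0.005,0,0,0]]]'|sed -n 2,4p
```

```text
tool_pos: [0.687, -0.0387, 0.2273]
orientation: [179.9, -0.0, -3.0]
force: [1.7, -11.5, -0.7]
```

Force has jumped to 11.5 N, so it's against the stop. One small extra press to confirm, then I retract.

```bash
python3 -m creep '[[[0,-0.004,0,0,0],[0,0,0,0,0]]]'|sed -n 2,4p; python3 -m creep '[[[0,0.03,0,0,0],[0,0.08,0,0,0],[0,0.1,0,0,0],[0,0,-0.15,0,0],[0,0,-0.15,0,0],[0,0.15,-0.15,0,0],[0,0.15,-0.15,0,0],[0,0.15,0,0,0]]]'; python3 -m creep '[[[-0.1,0.15,0,0,0],[-0.15,0.15,0,0,0],[-0.15,0.1,0,0,0],[-0.15,0.1,0,0,0],[0,0,0,0,0]]]' >/dev/null; python3 - <<'E'
from h import *
s=snapshot('scene'); 
for t in tubs(s,.0165): print(*t[:3], st(t[2])*1000)
cv2.imwrite('pics/crop9.png',cv2.resize(s['frame'][150:390,130:530],None,fx=2,fy=2,interpolation=cv2.INTER_CUBIC)[...,::-1])
E
```

```text
tool_pos: [0.6871, -0.0387, 0.2273]
orientation: [179.9, -0.0, -3.0]
force: [2.1, -9.8, -0.8]
clock: 20.87
tool_pos: [0.6815, -0.1694, 0.3538]
orientation: [180.0, -0.6, -2.8]
force: [2.3, 0.1, 2.1]
opening: 0.0001
gripper_force: 0.0
0.97 [455. 319.] [0.6718 0.2005] [ 85.5417019  198.24859958]
0.79 [265. 192.] [ 0.3461 -0.0954] [-224.22572812 -114.2917007 ]
0.58 [372. 320.] [0.6651 0.075 ] [85.41904652 72.56994206]
```

View pics/crop9.png

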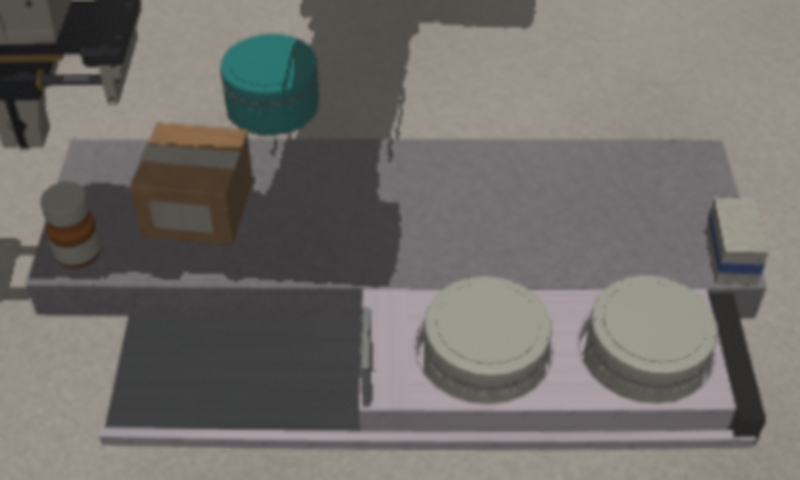

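The tray is flush against the stop (733,395). Both tubs, at (487,335) and (652,335), are seated upright, the other items haven't moved and the arm is clear.

```bash
python3 -m creep '[[[0,0,0,0,0],[0,0,0,0,0],[0,0,0,0,0],[0,0,0,0,0]]]'|head -1; python3 -c "
from h import *
print(workorder.close_job())"
```

```text
clock: 21.72
the job is handed in; nothing more can be done
None
```

Both white tubs are upright in the tray's two pockets, the tray is fully home against the stop, nothing else on the shelf was moved, and the job was handed in at about 22 s.

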